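Populate the control panel with contactors

ROBOT

A 6-joint arm with a two-finger parallel gripper is mounted at the origin on the work surface. World frame = base frame: x ahead of the robot, y to its left, z up, the work surface at z = 0. Lengths are in m, angles in degrees, forces in N, time in s.
With the tool pointing down it reaches from about 0.25 to 0.725 m from the base axis. Payload 9.7 kg.
Tool frame: the origin (TCP) lies midway between the tips of the shut fingers; the grasp point (between the pads) lies 19 mm behind it; z points along the fingers, y is the line along which they close (so a half turn about z gives the same grasp; the last joint's range is limited). The gripper opens to 85 mm and grips with 20 to 120 N. Pads are 22 mm wide; open, the fingers measure 114 mm over their backs; the gripper's body (76 mm by 85 mm) begins 54 mm behind the grasp point. The pads swing forward as they close: fully open they stand 13 mm farther back than shut.
Start: joints at [67.093, 4.979, 10.078, 95.1, 0, 90], TCP at [0.214, 0.507, 0.195] pointing down, gripper open.
Joint ranges: [-179.16, 179.16], [-48.56, 103.87], [-65.8, 70.77], [-126.05, 130.52], [-82.76, 87.17], [-180, 180]. Speed limits (degrees/s): [127.2, 127.2, 147.25, 180, 180, 180].

INTERFACE

Orientations are given as [roll, pitch, yaw] about the fixed x, y, z axes, in that order (R = Rz(yaw) Ry(pitch) Rx(roll)).
In Python, from workcell import * gives the robot as it stands.
- The arm moves only by the tool servo_tool, never from a script. Its argument "moves" is a list of rows, each a list of 4 numbers: the shift along the world's x, y, z in cm, then the turn about the world's z in rad. A call has 1 to 20 rows; each row is the pose to reach, as a shift and turn from the pose commanded when the call began; what a row does not reach only later rows make up. A row lasts 1/12 s, in which the tool goes at most 41.7 mm and 7.16 degrees, less where a joint would pass 70% of its speed; a pose out of reach is approached as far as the arm can. A call with a gripper value outside its range is refused whole. "claw" is the closure, from 0 (fully open) to 1 (shut), set as the call begins (left out, the last holds). The fingers move at their own pace and stop on an object; "force" is the grip in N (left out, the last holds). Time passes only in rows, so rows that repeat a pose let the fingers close. It gives the time, the measured TCP pose, the force, the opening and the grip force at its end, in the units of the state.
- get_obs(): the state, without advancing time (a new reading comes with each control period).
- camera(name): name is "scene" or "top" or "wrist"; returns the picture (420x560x3 uint8, red, green, blue); there is no depth.
- get_calibration(name): a dict with "fx", "fy", "cx", "cy" (pixels), "rvec" (rotation vector, rad) and "tvec" (3), from world to camera coordinates, as OpenCV has them; the wrist camera has in their place "tool_from_camera" (4x4, takes a point from camera to tool coordinates, whose origin is the TCP and whose axes are the flange's). Camera axes: x right, y down, z forward; pixel columns grow to the right and rows downward; lengths in m; the calibration is good to about 2 mm. A picture is of the moment at which its call begins: read the wrist's pose just before it. get_calibration takes no time and is no camera call.
- job_done(): hands the job in; it is judged then, once.
The state is a dict: "time": time; "q": joint angles; "qd": joint speeds; "joint_efforts": joint torques, N m; "ee_pos": TCP position; "tcp_rot": TCP orientation; "wrist_force": force on the tool from outside, world axes, zero at the start; "torque": the same for the moment, N m; "opening": finger opening in m; "grasp_force": force on a finger pad.
Only numpy, scipy, OpenCV 4.12 (cv2) and the standard library are available. Lean on these libraries where they do the work, as an engineer would, in place of code of your own. Each camera call takes 0.05 s, during which the arm holds its last target. There are 200 camera calls.

TASK

Put each of the four black contactors onto the mounting base on the white plate that has the same colour as its cap: set it down gently, upright, centred on the base and with its length along the base's length, and let go. Leave the two white circuit breakers on the bench where they are.

Things in the scene. Friction and masses are not known exactly. Their poses are not given: they have to be found in the camera images.
- contactor_red: loose contactor: a black block 58 mm long (its x) by 45 mm wide (its y) by 50 mm high with a red cap 36 x 37 mm standing 7 mm higher on top (57 mm over all), 0.17 to 0.29 kg; it rests on its flat back on the bench. Origin: centre of its underside, z up. Grip it across the 45 mm width
- contactor_yellow: loose contactor: a black block 58 mm long (its x) by 45 mm wide (its y) by 50 mm high with a yellow cap 36 x 37 mm standing 7 mm higher on top (57 mm over all), 0.17 to 0.29 kg; it rests on its flat back on the bench. Origin: centre of its underside, z up. Grip it across the 45 mm width
- contactor_green: loose contactor: a black block 58 mm long (its x) by 45 mm wide (its y) by 50 mm high with a green cap 36 x 37 mm standing 7 mm higher on top (57 mm over all), 0.17 to 0.29 kg; it rests on its flat back on the bench. Origin: centre of its underside, z up. Grip it across the 45 mm width
- contactor_blue: loose contactor: a black block 58 mm long (its x) by 45 mm wide (its y) by 50 mm high with a blue cap 36 x 37 mm standing 7 mm higher on top (57 mm over all), 0.17 to 0.29 kg; it rests on its flat back on the bench. Origin: centre of its underside, z up. Grip it across the 45 mm width
- base_red: red mounting base: flat slab 84 (x) by 70 (y) by 8 mm high, fixed on the white plate (8 mm thick, with two grey ducts along its edges reaching 38 mm above the bench). Origin: centre of its underside, on the plate's top; the contactor sits on its top, 8 mm above the origin, lengthwise along its x, either way round. The four bases stand two by two, centres at least 105 mm apart
- base_yellow: yellow mounting base: flat slab 84 (x) by 70 (y) by 8 mm high, fixed on the white plate (8 mm thick, with two grey ducts along its edges reaching 38 mm above the bench). Origin: centre of its underside, on the plate's top; the contactor sits on its top, 8 mm above the origin, lengthwise along its x, either way round. The four bases stand two by two, centres at least 105 mm apart
- base_green: green mounting base: flat slab 84 (x) by 70 (y) by 8 mm high, fixed on the white plate (8 mm thick, with two grey ducts along its edges reaching 38 mm above the bench). Origin: centre of its underside, on the plate's top; the contactor sits on its top, 8 mm above the origin, lengthwise along its x, either way round. The four bases stand two by two, centres at least 105 mm apart
- base_blue: blue mounting base: flat slab 84 (x) by 70 (y) by 8 mm high, fixed on the white plate (8 mm thick, with two grey ducts along its edges reaching 38 mm above the bench). Origin: centre of its underside, on the plate's top; the contactor sits on its top, 8 mm above the origin, lengthwise along its x, either way round. The four bases stand two by two, centres at least 105 mm apart
- breaker_red: loose circuit breaker, not to be moved: white block 82 mm (x) by 36 mm (y) by 44 mm high, with a narrower raised middle (45 mm long, to 62 mm) and a small red toggle on it (to 72 mm), among the contactors. Origin: centre of its underside, z up
- breaker_blue: loose circuit breaker, not to be moved: white block 82 mm (x) by 36 mm (y) by 44 mm high, with a narrower raised middle (45 mm long, to 62 mm) and a small blue toggle on it (to 72 mm), among the contactors. Origin: centre of its underside, z up
Not all that is in view belongs to the job. Leave any orange look-alike of the contactor_yellow alone.

How it is judged:
By the outcome, as a careful person would: the job done as asked, in the order asked, and still so for the second after the job is handed in, with the robot touching nothing.
It also fails if it takes over 112 s, if anything falls off the work surface, if the arm or the gripper's body presses on something with over 40 N, if the wrist force passes 120 N, or if a joint passes its speed limit or range.

## Working session

There is one attempt and no reset: what is moved stays moved. The work goes in short steps, Python scripts to look and compute and a tool call to move; the robot and the scene stay as the last step left them, time stands still between calls to the robot, and variables do not carry over. Pictures are saved under pics/ and viewed, at most 14 in all, crops included, and the job is handed in when it is done.

Besides the shell and the picture viewer there is one more tool, called after "Call:" as name(argument=value, ...), one argument or row to a line, values as JSON. servo_tool: Moves the arm, as the interface text tells. Its arguments: {"type":"object","properties":{"moves":{"type":"array","items":{"type":"array","items":{"type":"number"}}},"claw":{"type":"number"},"force":{"type":"number"}},"required":["moves"]}

```bash
mkdir -p pics; ls; python3 - <<'E'
from workcell import *
import cv2
for n in("top","scene"):
    im=camera(n); cv2.imwrite(f"pics/{n}0.png",im[:,:,::-1]); print(n,get_calibration(n))
print(get_calibration("wrist")); print(get_obs())
E
```

```text
pics
top {'fx': 424.37711232940205, 'fy': 424.37711232940205, 'cx': 273.42054100808224, 'cy': 211.37879380822378, 'rvec': array([ 2.11593054, -2.15423657,  0.13274954]), 'tvec': array([0.01577947, 0.44827016, 0.99228382])}
scene {'fx': 475.6894543578741, 'fy': 475.6894543578741, 'cx': 280.1325481589986, 'cy': 215.83279715450283, 'rvec': array([ 1.31790896,  2.24790325, -0.94414736]), 'tvec': array([ 0.25405748, -0.2450778 ,  1.40602812])}
{'fx': 339.1080029074758, 'fy': 339.1080029074758, 'cx': 273.10001068176064, 'cy': 211.69278904943164, 'tool_from_camera': array([[ 3.50704970e-04, -9.59475527e-01, -2.81791750e-01,
         7.29375509e-02],
       [ 9.99999871e-01,  2.33288907e-04,  4.50225841e-04,
        -4.03924413e-04],
       [-3.66241786e-04, -2.81791872e-01,  9.59475485e-01,
        -1.78196900e-01],
       [ 0.00000000e+00,  0.00000000e+00,  0.00000000e+00,
         1.00000000e+00]])}
{'time': 0.1, 'q': array([6.70906113e+01, 5.00880981e+00, 1.00398400e+01, 9.50985236e+01,
       9.12446643e-07, 9.00013125e+01]), 'qd': array([ 0.00330763, -0.06578814,  0.18091234, -0.07016708,  0.01542256,
        0.04279016]), 'joint_efforts': array([ 2.09909267e-04, -5.21562123e+01,  4.65653014e+01,  1.59375183e-02,
        1.56055171e-05,  3.03013913e-06]), 'ee_pos': array([0.21400975, 0.50640053, 0.19405329]), 'tcp_rot': array([-1.79932507e+02,  6.33642648e-07,  1.57089299e+02]), 'wrist_force': array([ 0.41993129, -0.36870742,  0.69813336]), 'torque': array([-0.04873872, -0.00824365, -0.01780397]), 'grasp_force': 0.0, 'opening': 0.08534537556868145}
```

View pics/top0.png

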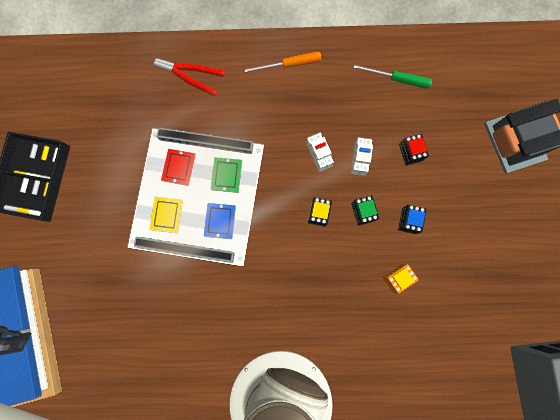

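View pics/scene0.png

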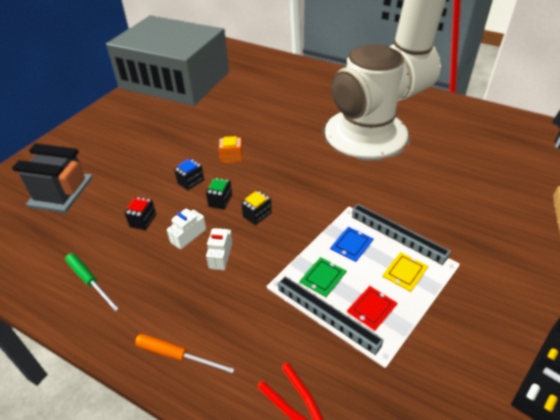

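Top view: the bases are red (178,167), green (226,175), yellow (166,215) and blue (220,221). The contactors are yellow (320,211), green (366,210), blue (413,219) and red (415,149). The orange decoy is at (403,279). The scene view shows the same layout, unobstructed.

```bash
cat > h.py <<'E'
from workcell import *
import numpy as np, cv2
from scipy.spatial.transform import Rotation as Ro
HUE={'red':(172,6),'orange':(7,20),'yellow':(21,34),'green':(45,85),'blue':(100,125)}
def shot(name,save=None):
    o=get_obs(); c=get_calibration(name); im=camera(name)
    if save: cv2.imwrite(f"pics/{save}.png",im[:,:,::-1])
    if name=="wrist":
        T=np.eye(4); T[:3,:3]=Ro.from_euler('xyz',o['tcp_rot'],degrees=True).as_matrix(); T[:3,3]=o['ee_pos']
        T=T@c['tool_from_camera']; R,p=T[:3,:3],T[:3,3]
    else:
        Rc=Ro.from_rotvec(c['rvec']).as_matrix(); R,p=Rc.T,-Rc.T@c['tvec']
    return im,c,R,p
def world(px,c,R,p,z):
    px=np.asarray(px,float).reshape(-1,2)
    d=np.c_[(px[:,0]-c['cx'])/c['fx'],(px[:,1]-c['cy'])/c['fy'],np.ones(len(px))]@R.T
    return (p+d*((z-p[2])/d[:,2])[:,None])[:,:2]
def blobs(im,col,amin=60,smin=130,vmin=70):
    h=cv2.cvtColor(im,cv2.COLOR_RGB2HSV); a,b=HUE[col]
    H=h[...,0]; m=((H>=a)&(H<=b)) if a<b else ((H>=a)|(H<=b))
    m=(m&(h[...,1]>smin)&(h[...,2]>vmin)).astype(np.uint8)
    m=cv2.morphologyEx(m,cv2.MORPH_CLOSE,np.ones((5,5)))
    cs,_=cv2.findContours(m,cv2.RETR_EXTERNAL,cv2.CHAIN_APPROX_NONE)
    return [k for k in cs if cv2.contourArea(k)>amin]
def measure(v,zs,cols=('red','yellow','green','blue'),**k):
    im,c,R,p=v
    for col in cols:
        for b in blobs(im,col,**k):
            px=b.reshape(-1,2).mean(0)
            for z in zs:
                w=world(b,c,R,p,z)*1000
                (x,y),(sx,sy),a=cv2.minAreaRect(w.astype(np.float32))
                if max(sx,sy)>130 or min(sx,sy)<25: continue
                if sx<sy: a-=90;sx,sy=sy,sx
                print(col,'px',px.round(),'z',z,'xy',round(x,1),round(y,1),'size',round(sx,1),round(sy,1),'long-axis deg',round((a+90)%180-90,1))
E
python3 - <<'E'
from h import *
v=shot("top"); print('cam',v[3]); measure(v,[.016,.057])
E
```

```text
cam [ 0.29883713 -0.01357844  1.04705984]
red px [178. 166.] z 0.016 xy 569.8 246.2 size 83.0 70.1 long-axis deg -11.6
red px [178. 166.] z 0.057 xy 559.1 235.9 size 79.7 67.3 long-axis deg -11.6
red px [417. 146.] z 0.016 xy 609.5 -351.9 size 40.6 39.2 long-axis deg -76.0
red px [417. 146.] z 0.057 xy 597.1 -338.5 size 38.9 37.6 long-axis deg -76.0
red px [199.  76.] z 0.057 xy 790.8 193.9 size 128.9 68.6 long-axis deg 69.1
yellow px [406. 277.] z 0.016 xy 285.9 -303.1 size 46.7 38.8 long-axis deg -56.8
yellow px [406. 277.] z 0.057 xy 286.4 -291.6 size 44.9 37.3 long-axis deg -56.8
yellow px [320. 210.] z 0.016 xy 452.6 -106.7 size 40.3 38.0 long-axis deg 77.3
yellow px [320. 210.] z 0.057 xy 446.4 -103.0 size 38.7 36.5 long-axis deg 77.3
yellow px [166. 214.] z 0.016 xy 449.1 274.0 size 83.1 69.9 long-axis deg -7.9
yellow px [166. 214.] z 0.057 xy 443.2 262.5 size 79.8 67.2 long-axis deg -7.9
green px [367. 208.] z 0.016 xy 454.3 -220.9 size 39.1 39.1 long-axis deg -76.0
green px [367. 208.] z 0.057 xy 448.1 -212.7 size 37.5 37.5 long-axis deg -76.0
green px [236. 177.] z 0.016 xy 542.5 97.7 size 82.5 27.6 long-axis deg -20.6
green px [236. 177.] z 0.057 xy 532.9 93.3 size 79.3 26.5 long-axis deg -20.6
green px [411.  79.] z 0.016 xy 785.3 -349.2 size 100.6 28.1 long-axis deg 74.5
green px [411.  79.] z 0.057 xy 765.9 -335.9 size 96.6 27.0 long-axis deg 74.5
blue px [415. 218.] z 0.016 xy 429.4 -337.2 size 40.3 39.0 long-axis deg 75.4
blue px [415. 218.] z 0.057 xy 424.2 -324.4 size 38.7 37.5 long-axis deg 75.4
blue px [218. 217.] z 0.016 xy 433.5 140.9 size 78.6 68.5 long-axis deg -6.7
blue px [218. 217.] z 0.057 xy 428.2 134.7 size 75.5 65.8 long-axis deg -6.7
```

Call:
servo_tool(
  moves=[
    [38,-30,3,0.4],
    [38,-30,3,0.4],
    [38,-30,3,0.4],
    [38,-30,3,0.4],
    [38,-30,3,0.4],
    [38,-30,3,0.4],
    [38,-30,3,0.4],
    [38,-30,3,0.4],
    [38,-30,3,0.4],
    [38,-30,3,0.4],
    [38,-30,3,0.4],
    [38,-30,3,0.4],
    [38,-30,3,0.4],
    [38,-30,3,0.4],
    [38,-30,3,0.4],
    [38,-30,3,0.4],
    [38,-30,3,0.4],
    [38,-30,3,0.4],
  ],
)

```text
time: 1.65
ee_pos: [0.5933, 0.2076, 0.2252]
tcp_rot: [180.0, 0.0, -179.9]
wrist_force: [-0.1, -0.2, 0.7]
opening: 0.0853
grasp_force: 0.0
```

```bash
python3 - <<'E'
from h import *
o=get_obs(); print(o['time'],o['q'].round(1),o['ee_pos'].round(4),o['tcp_rot'].round(2))
v=shot("wrist","w1"); print('cam',v[3]); measure(v,[.016],amin=1500)
E
```

```text
1.65 [ 19.3  17.3  27.8 100.5   0.   19.2] [0.5933 0.2076 0.2252] [ 1.7998e+02  3.0000e-02 -1.7990e+02]
cam [0.5202311  0.20746756 0.40333865]
red px [308. 154.] z 0.016 xy 568.4 247.4 size 81.0 67.6 long-axis deg -11.5
yellow px [339.  41.] z 0.016 xy 448.3 274.9 size 81.8 66.3 long-axis deg -7.8
blue px [210.  31.] z 0.016 xy 440.5 142.2 size 67.9 63.2 long-axis deg 84.1
```

View pics/w1.png

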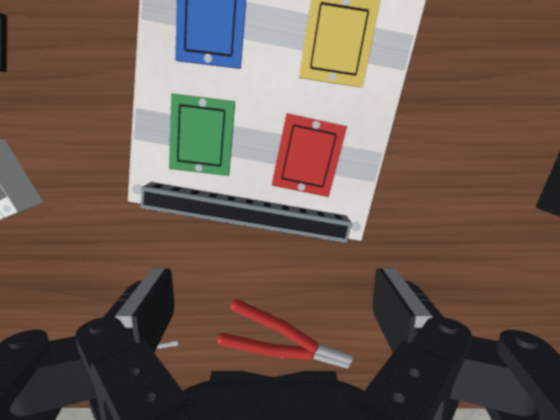

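The wrist view shows the bases red (308,154), green (202,134), yellow (339,40, cut at the top) and blue (210,31, also cut). I'll back off a little and re-measure.

Call:
servo_tool(
  moves=[
    [-4,0,2,0],
    [-7,0,3,0],
    [-7,0,3,0],
    [-7,0,3,0],
    [-7,0,3,0],
  ],
)

```text
time: 2.12
ee_pos: [0.5241, 0.207, 0.2549]
tcp_rot: [180.0, 0.1, -179.9]
wrist_force: [-0.1, 0.6, 0.2]
opening: 0.0856
grasp_force: 0.0
```

```bash
python3 - <<'E'
from h import *
v=shot("wrist","w2"); print('cam',v[3]); measure(v,[.016],amin=1500,smin=90,vmin=40)
h=cv2.cvtColor(v[0],cv2.COLOR_RGB2HSV); print(get_obs()['ee_pos'])
v=shot("top"); measure(v,[.016],cols=('green',),smin=70,vmin=40)
E
```

```text
cam [0.4509071  0.2069418  0.43302572]
red px [304. 207.] z 0.016 xy 567.7 247.4 size 82.4 68.6 long-axis deg -11.8
yellow px [331. 107.] z 0.016 xy 447.9 274.8 size 81.8 68.5 long-axis deg -7.9
green px [209. 189.] z 0.016 xy 545.1 126.9 size 81.2 67.3 long-axis deg -6.8
blue px [218.  92.] z 0.016 xy 430.3 143.0 size 81.9 68.9 long-axis deg -6.3
[0.52433898 0.20685954 0.25425262]
green px [367. 208.] z 0.016 xy 454.2 -220.5 size 40.6 39.0 long-axis deg -75.8
green px [226. 174.] z 0.016 xy 546.9 124.8 size 83.1 70.2 long-axis deg -6.7
green px [411.  79.] z 0.016 xy 785.4 -349.0 size 102.2 28.3 long-axis deg 73.4
```

Call:
servo_tool(
  moves=[
    [3,-43,0,0],
    [3,-43,0,0],
    [3,-43,0,0],
    [3,-43,0,0],
    [3,-43,0,0],
    [3,-43,0,0],
    [3,-43,0,0],
    [3,-43,0,0],
    [3,-43,0,0],
    [3,-43,0,0],
    [3,-43,0,0],
    [3,-43,0,0],
    [3,-43,0,0],
    [3,-43,0,0],
    [3,-43,0,0],
  ],
)

```text
time: 3.47
ee_pos: [0.5543, -0.2221, 0.2547]
tcp_rot: [180.0, 0.0, -179.9]
wrist_force: [-0.1, 0.0, 0.4]
opening: 0.0855
grasp_force: 0.0
```

```bash
python3 - <<'E'
from h import *
v=shot("wrist","w3"); print('cam',v[3]); measure(v,[.057],amin=600,smin=100,vmin=50);print(get_obs()['ee_pos'],get_obs()['q'].round(1))
E
```

```text
cam [ 0.4813157  -0.22223624  0.4329173 ]
red px [173. 214.] z 0.057 xy 595.4 -337.2 size 40.1 38.0 long-axis deg -76.0
yellow px [387.  76.] z 0.057 xy 445.7 -103.9 size 40.0 38.1 long-axis deg 77.1
green px [192. 333.] z 0.057 xy 755.2 -327.2 size 71.9 26.2 long-axis deg 74.6
green px [542. 169.] z 0.057 xy 538.4 83.4 size 72.4 53.0 long-axis deg -6.6
green px [283.  77.] z 0.057 xy 447.0 -212.1 size 38.0 36.8 long-axis deg -75.5
blue px [174.  52.] z 0.057 xy 423.7 -322.9 size 39.0 37.9 long-axis deg 76.2
[ 0.55430761 -0.22206068  0.2548549 ] [-21.8  13.8  26.9 103.1   0.  -21.9]
```

View pics/w3.png

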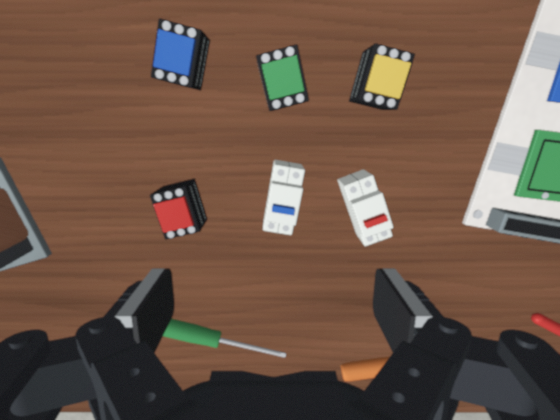

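The view shows blue (174,52), green (283,77), yellow (387,76) and red (173,214), with the breakers between them. All lengths lie within 15° of world x. I'll pick green first.

Call:
servo_tool(
  moves=[
    [-4,0.4,-4,0.1],
    [-8,0.7,-8,0.2],
    [-10.7,1.0,-12,0.248],
    [-10.7,1.0,-16,0.248],
    [-10.7,1.0,-19,0.248],
    [-10.7,1.0,-21.5,0.248],
    [-10.7,1.0,-23.5,0.248],
    [-10.7,1.0,-24.5,0.248],
    [-10.7,1.0,-24.5,0.248],
    [-10.7,1.0,-24.5,0.248],
  ],
  claw=0,
)

```text
time: 4.35
ee_pos: [0.4479, -0.2131, 0.0111]
tcp_rot: [-180.0, 0.1, -165.7]
wrist_force: [0.6, -0.5, -0.0]
opening: 0.0853
grasp_force: 0.0
```

Call:
servo_tool(
  moves=[
    [0,0,0,0],
    [0,0,0,0],
    [0,0,0,0],
    [0,0,0,0],
    [0,0,0,0],
    [0,0,0,0],
    [0,0,0,0],
    [0,0,0,0],
  ],
  claw=1,
  force=50,
)

```text
time: 5.02
ee_pos: [0.4481, -0.2131, 0.0125]
tcp_rot: [-180.0, 0.2, -165.8]
wrist_force: [-5.7, 6.9, 18.5]
opening: 0.0351
grasp_force: 79.3
```

Call:
servo_tool(
  moves=[
    [0,0,0.2,0],
    [0,0,0.4,0],
    [0,0,0.4,0],
    [0,0,0.4,0],
  ],
)

```text
time: 5.35
ee_pos: [0.447, -0.2134, 0.0135]
tcp_rot: [180.0, -0.0, -165.8]
wrist_force: [-0.3, 1.1, -2.9]
opening: 0.0351
grasp_force: 75.1
```

```bash
python3 - <<'E'
from h import *
v=shot("wrist","w4"); o=get_obs(); print(o['ee_pos'],o['opening'],o['grasp_force'],o['wrist_force'],o['torque'])
E
```

```text
[ 0.44688702 -0.21338675  0.0133389 ] 0.03511478782523123 75.11560487968381 [-0.21134801  0.59584634 -2.23767421] [0.00073728 0.02444386 0.0061111 ]
```

View pics/w4.png

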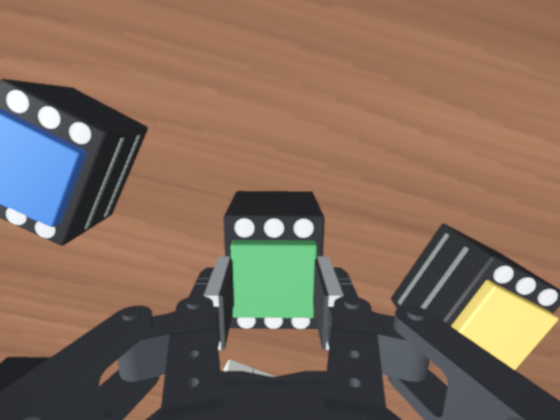

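Green is held square between the pads and lifted (about 2.2 N of weight). I'll carry it to a hover over the green base and check it there.

Call:
servo_tool(
  moves=[
    [0,0,2,0],
    [0,0,5,0],
    [1,3,8,-0.05],
    [2,6.5,9,-0.1],
    [3,10,9,-0.15],
    [4,13.5,9,-0.2],
    [5,17,9,-0.25],
    [6,20.5,9,-0.3],
    [7,24,9,-0.35],
    [8,27.5,9,-0.366],
    [9,30.5,9,-0.366],
    [9.7,33,9,-0.366],
    [9.9,33.9,9,-0.366],
    [9.9,33.9,9,-0.366],
    [9.9,33.9,9,-0.366],
    [9.9,33.9,9,-0.366],
  ],
)

```text
time: 6.73
ee_pos: [0.5458, 0.1246, 0.1035]
tcp_rot: [-180.0, -0.0, 173.2]
wrist_force: [-0.8, -0.2, -1.5]
opening: 0.0351
grasp_force: 75.7
```

```bash
python3 - <<'E'
from h import *
v=shot("wrist","w5"); o=get_obs(); print(o['ee_pos'],o['tcp_rot'],o['opening'],o['grasp_force'],o['wrist_force'])
z=o['ee_pos'][2]-.0125+.057
measure(v,[.016,round(z,4)],amin=1500,cols=('green',),smin=90,vmin=40)
E
```

```text
[0.54585407 0.12447793 0.10364952] [-1.79977939e+02 -1.32398603e-02  1.73185169e+02] 0.035443972461963735 75.74309934221674 [-0.23139968  0.83413346 -1.53274713]
green px [273. 278.] z 0.016 xy 612.5 116.6 size 74.9 73.5 long-axis deg -6.8
green px [273. 278.] z 0.1481 xy 543.3 124.9 size 37.7 37.0 long-axis deg -6.8
green px [276. 175.] z 0.016 xy 523.2 128.9 size 67.6 37.7 long-axis deg 83.2
```

View pics/w5.png

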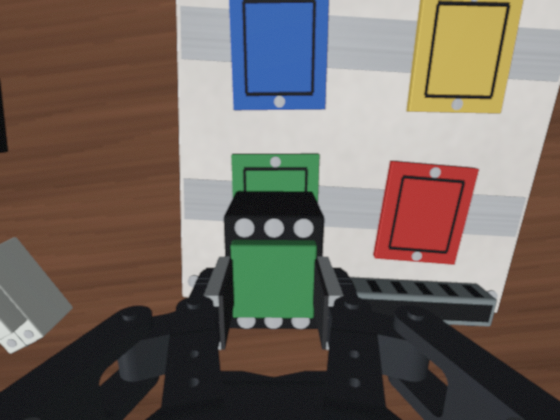

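Green is held square over its base. Its cap reads about 1.5 mm short in x and y, so I'll correct that and lower it.

Call:
servo_tool(
  moves=[
    [0.15,0.13,-2.5,0],
    [0.15,0.13,-5,0],
    [0.15,0.13,-6.4,0],
    [0.15,0.13,-7,0],
    [0.15,0.13,-7.2,0],
    [0.15,0.13,-7.3,0],
    [0.15,0.13,-7.35,0],
    [0.15,0.13,-7.35,0],
  ],
)

```text
time: 7.45
ee_pos: [0.5483, 0.1269, 0.0314]
tcp_rot: [180.0, 0.1, 173.2]
wrist_force: [0.1, -0.1, -2.4]
opening: 0.0349
grasp_force: 75.7
```

Call:
servo_tool(
  moves=[
    [0,0,-0.05,0],
    [0,0,-0.1,0],
    [0,0,-0.15,0],
    [0,0,-0.15,0],
  ],
)

```text
time: 7.78
ee_pos: [0.5476, 0.127, 0.0287]
tcp_rot: [180.0, 0.0, 173.3]
wrist_force: [-0.9, -0.0, -2.5]
opening: 0.0349
grasp_force: 75.7
```

Call:
servo_tool(
  moves=[
    [0,0,-0.05,0],
    [0,0,-0.1,0],
    [0,0,-0.1,0],
  ],
)

```text
time: 8.03
ee_pos: [0.5477, 0.127, 0.0286]
tcp_rot: [180.0, 0.0, 173.3]
wrist_force: [-3.0, 0.3, 5.6]
opening: 0.0351
grasp_force: 77.8
```

Call:
servo_tool(
  moves=[
    [0,0,0,0],
    [0,0,0,0],
    [0,0,0,0],
    [0,0,0,0],
    [0,0,0,0],
    [0,0,2,0],
    [0,0,5,0],
    [0,0,9,0],
    [0,0,13,0],
    [0,0,17,0],
    [0,0,20,0],
    [0,0,22,0],
    [0,0,22,0],
    [0,0,22,0],
  ],
  claw=0,
)

```text
time: 9.2
ee_pos: [0.5482, 0.1271, 0.2485]
tcp_rot: [180.0, 0.1, 173.3]
wrist_force: [0.7, -0.9, -0.1]
opening: 0.0857
grasp_force: 0.0
```

```bash
python3 - <<'E'
from h import *
v=shot("wrist","w6"); o=get_obs(); print(o['time'],o['ee_pos'],o['tcp_rot'],o['opening'])
measure(v,[.016,.073],amin=800,cols=('green',),smin=90,vmin=40)
v=shot("top","t6");measure(v,[.016,.073],amin=150,cols=('green',),smin=90,vmin=40)
E
```

```text
9.25 [0.54773679 0.12695124 0.24712557] [-1.79995159e+02 -8.94756497e-03  1.73250320e+02] 0.08522070745309855
green px [272. 169.] z 0.016 xy 545.0 126.4 size 79.8 66.7 long-axis deg -6.7
green px [272. 169.] z 0.073 xy 535.3 127.7 size 68.7 57.4 long-axis deg -6.7
green px [411.  79.] z 0.016 xy 785.4 -348.9 size 102.3 28.1 long-axis deg 74.5
green px [411.  79.] z 0.073 xy 758.5 -330.4 size 96.6 26.5 long-axis deg 74.5
```

View pics/w6.png

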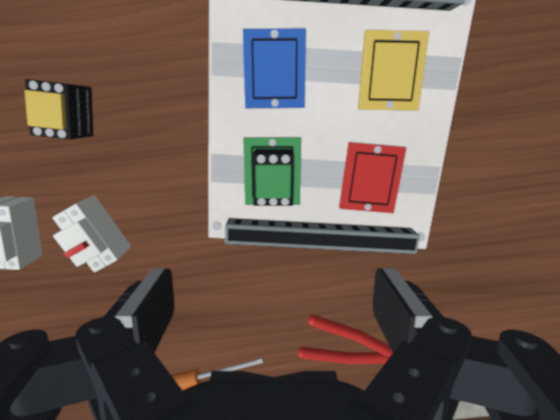

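Green stands on its base: cap (273,181), base (272,169), offset by parallax. I'll measure the nested cap contour.

```bash
sed -i 's/cv2.RETR_EXTERNAL/cv2.RETR_LIST/; s/np.ones((5,5))/np.ones((3,3))/' h.py; python3 - <<'E'
from h import *
v=shot("wrist"); measure(v,[.016,.073],amin=800,cols=('green',),smin=90,vmin=40)
v=shot("top");measure(v,[.016,.073],amin=100,cols=('green',),smin=90,vmin=40)
E
```

```text
green px [272. 171.] z 0.016 xy 545.5 126.4 size 79.6 67.1 long-axis deg -6.7
green px [272. 171.] z 0.073 xy 535.7 127.7 size 68.5 57.8 long-axis deg -6.7
green px [411.  79.] z 0.016 xy 785.4 -349.0 size 102.2 28.3 long-axis deg 73.4
green px [411.  79.] z 0.073 xy 758.5 -330.4 size 96.5 26.8 long-axis deg 73.4
```

```bash
cat >> h.py <<'E'
def cap(v,col,win,z=.073,smin=90,vmin=40,**k):
    "measure within pixel window (x0,x1,y0,y1)"
    im=np.zeros_like(v[0]); a,b,c,d=win; im[c:d,a:b]=v[0][c:d,a:b]
    measure((im,)+v[1:],[z],cols=(col,),smin=smin,vmin=vmin,**k)
E
python3 - <<'E'
from h import *
v=shot("wrist"); cap(v,'green',(254,292,164,198),amin=400)
t=shot("top"); cv2.imwrite("pics/crop.png",cv2.resize(np.hstack([v[0][130:215,230:315],t[0][135:220,185:270]])[:,:,::-1],None,fx=4,fy=4,interpolation=0))
E
```

```text
green px [273. 182.] z 0.073 xy 544.1 127.1 size 38.4 33.1 long-axis deg 83.3
```

View pics/crop.png

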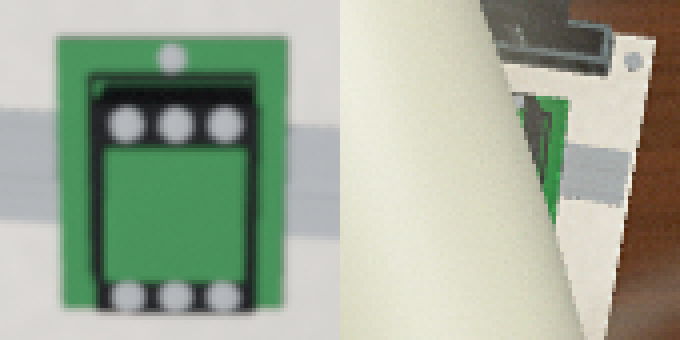

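Green is centred to within about 1 mm: the cap spans rows 167–201 at roughly (545.7,127), against a base at (545.1,126.9). In the top view the arm hides it. Yellow is next.

Call:
servo_tool(
  moves=[
    [-1.5,-3.5,0,-0.03],
    [-3,-7,0,-0.06],
    [-4.5,-10.5,-2,-0.106],
    [-6,-14,-5,-0.106],
    [-7.5,-17.5,-8,-0.106],
    [-9,-21,-11,-0.106],
    [-10.2,-23,-14,-0.106],
    [-10.2,-23,-16,-0.106],
    [-10.2,-23,-19,-0.106],
    [-10.2,-23,-21.5,-0.106],
    [-10.2,-23,-23,-0.106],
    [-10.2,-23,-23.6,-0.106],
    [-10.2,-23,-23.6,-0.106],
    [-10.2,-23,-23.6,-0.106],
  ],
  claw=0,
)

```text
time: 10.67
ee_pos: [0.4457, -0.1031, 0.0122]
tcp_rot: [180.0, 0.0, 167.2]
wrist_force: [0.8, 0.7, 0.6]
opening: 0.0858
grasp_force: 0.0
```

Call:
servo_tool(
  moves=[
    [0,0,0,0],
    [0,0,0,0],
    [0,0,0,0],
    [0,0,0,0],
    [0,0,0,0],
    [0,0,0,0],
    [0,0,0,0],
  ],
  claw=1,
  force=40,
)

```text
time: 11.25
ee_pos: [0.4462, -0.1028, 0.0126]
tcp_rot: [180.0, 0.1, 167.2]
wrist_force: [0.2, 1.9, 5.4]
opening: 0.0358
grasp_force: 41.8
```

Call:
servo_tool(
  moves=[
    [0,0,2,0],
    [0,0,5,0],
    [0,2.5,8,0.02],
    [0,6,9.2,0.04],
    [0.1,9.5,9.2,0.06],
    [0.1,13,9.2,0.086],
    [0.1,16.5,9.2,0.086],
    [0.1,20,9.2,0.086],
    [0.2,23.5,9.2,0.086],
    [0.2,27,9.2,0.086],
    [0.2,30.5,9.2,0.086],
    [0.2,34,9.2,0.086],
    [0.2,36.5,9.2,0.086],
    [0.2,37.7,9.2,0.086],
    [0.2,37.7,9.2,0.086],
    [0.2,37.7,9.2,0.086],
    [0.2,37.7,9.2,0.086],
  ],
)

```text
time: 12.67
ee_pos: [0.4475, 0.2729, 0.1036]
tcp_rot: [-180.0, -0.0, 172.1]
wrist_force: [0.8, -0.3, -1.9]
opening: 0.0355
grasp_force: 41.2
```

```bash
python3 - <<'E'
from h import *
v=shot("wrist","w7"); o=get_obs(); print(o['ee_pos'],o['tcp_rot'],o['opening'],o['grasp_force'],o['wrist_force'])
z=o['ee_pos'][2]-.0124+.057
measure(v,[.016,round(z,4)],amin=1500,cols=('yellow',),smin=90,vmin=40)
E
```

```text
[0.44768824 0.27268685 0.10368196] [-1.79971464e+02 -2.53770043e-03  1.72036085e+02] 0.03552248230956509 41.198439225609036 [ 0.16648563 -0.28466301 -0.98607872]
yellow px [273. 279.] z 0.016 xy 514.6 263.2 size 76.2 74.4 long-axis deg -8.2
yellow px [273. 279.] z 0.1483 xy 445.2 273.0 size 38.3 37.4 long-axis deg -8.2
yellow px [279. 175.] z 0.016 xy 427.0 278.4 size 68.4 41.1 long-axis deg 82.1
```

Call:
servo_tool(
  moves=[
    [0.2,0.2,-2.5,0],
    [0.2,0.2,-5,0],
    [0.2,0.2,-6.4,0],
    [0.2,0.2,-7,0],
    [0.2,0.2,-7.2,0],
    [0.2,0.2,-7.3,0],
    [0.2,0.2,-7.4,0],
    [0.2,0.2,-7.45,0],
    [0.2,0.2,-7.5,0],
    [0.2,0.2,-7.5,0],
  ],
)

```text
time: 13.55
ee_pos: [0.4498, 0.2761, 0.0292]
tcp_rot: [180.0, 0.0, 172.1]
wrist_force: [0.7, 0.4, -2.2]
opening: 0.0356
grasp_force: 41.2
```

Call:
servo_tool(
  moves=[
    [0,-0.05,-0.05,0],
    [0,-0.05,-0.1,0],
    [0,-0.05,-0.1,0],
  ],
)

```text
time: 13.8
ee_pos: [0.4498, 0.2757, 0.0286]
tcp_rot: [180.0, 0.0, 172.1]
wrist_force: [-2.2, -0.9, 5.2]
opening: 0.0356
grasp_force: 42.6
```

Call:
servo_tool(
  moves=[
    [0,0,0,0],
    [0,0,0,0],
    [0,0,0,0],
    [0,0,0,0],
    [0,0,0,0],
    [0,0,2,0],
    [0,0,5,0],
    [0,0,9,0],
    [0,0,13,0],
    [0,0,17,0],
    [0,0,20,0],
    [0,0,22,0],
    [0,0,22,0],
    [0,0,22,0],
  ],
  claw=0,
)

```text
time: 14.97
ee_pos: [0.4501, 0.2757, 0.2485]
tcp_rot: [179.9, 0.1, 172.1]
wrist_force: [0.2, -0.5, -0.8]
opening: 0.0854
grasp_force: 0.0
```

```bash
python3 - <<'E'
from h import *
v=shot("wrist","w8"); o=get_obs(); print(o['time'],o['ee_pos'],o['tcp_rot'],o['opening'])
measure(v,[.016,.073],amin=600,cols=('yellow',),smin=90,vmin=40)
cap(v,'yellow',(253,294,164,204),amin=400)
E
```

```text
15.0167 [0.44970663 0.27545247 0.24711546] [-1.79989486e+02 -9.66216038e-03  1.72099755e+02] 0.08541490343610435
yellow px [272. 170.] z 0.016 xy 447.4 275.4 size 81.1 68.2 long-axis deg -7.9
yellow px [272. 170.] z 0.073 xy 437.7 276.8 size 69.8 58.7 long-axis deg -7.9
yellow px [274. 184.] z 0.073 xy 450.5 275.9 size 43.2 42.1 long-axis deg 82.1
```

View pics/w8.png

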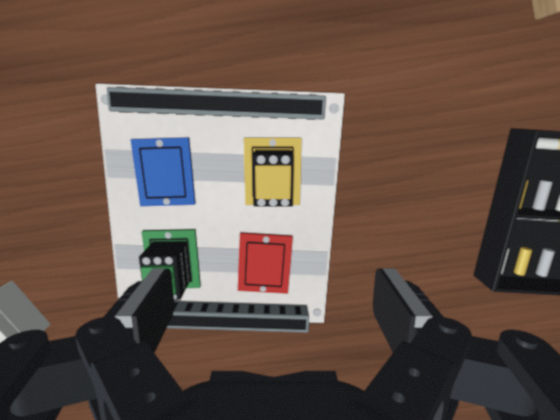

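Yellow sits like green did: cap (272,184) over base (272,171). Red is next.

Call:
servo_tool(
  moves=[
    [0.9,-3.8,0,0.03],
    [1.8,-7.6,0,0.06],
    [2.7,-11.4,0,0.09],
    [3.6,-15.2,0,0.12],
    [4.5,-19,0,0.15],
    [5.4,-22.8,0,0.18],
    [6.3,-26.6,0,0.21],
    [7.2,-30.4,0,0.24],
    [8.1,-34.2,0,0.27],
    [9,-38,0,0.3],
    [9.9,-41.8,0,0.33],
    [10.8,-45.6,0,0.36],
    [11.7,-49.4,-1,0.382],
    [12.6,-53.2,-3,0.382],
    [13.5,-57,-6,0.382],
    [14.2,-60,-9,0.382],
    [14.6,-61.4,-11,0.382],
    [14.6,-61.4,-12,0.382],
    [14.6,-61.4,-12,0.382],
    [14.6,-61.4,-12,0.382],
  ],
  claw=0,
)

```text
time: 16.68
ee_pos: [0.5948, -0.3378, 0.1265]
tcp_rot: [179.9, -0.1, -166.0]
wrist_force: [-0.1, 0.3, 1.4]
opening: 0.0857
grasp_force: 0.0
```

```bash
python3 - <<'E'
from h import *
v=shot("wrist","w9"); o=get_obs(); print(o['time'],o['ee_pos'],o['tcp_rot'],o['q'].round(1))
measure(v,[.057],amin=800,cols=('red',),smin=90,vmin=40)
E
```

```text
16.7333 [ 0.59547544 -0.33771233  0.1283254 ] [ 1.79989581e+02  4.97569838e-03 -1.65975346e+02] [-29.6  23.4  24.8  91.4   0.  -43.6]
red px [271. 212.] z 0.057 xy 595.8 -338.6 size 38.6 37.4 long-axis deg -76.0
```

Call:
servo_tool(
  moves=[
    [0.05,0,-3,0],
    [0.05,0,-6,0],
    [0.05,0,-9,0],
    [0.05,0,-11,0],
    [0.05,0,-11.6,0],
    [0.05,0,-11.6,0],
    [0.05,0,-11.6,0],
  ],
)

```text
time: 17.32
ee_pos: [0.5971, -0.3384, 0.0142]
tcp_rot: [-179.9, 0.1, -166.0]
wrist_force: [0.8, -1.7, 0.2]
opening: 0.0851
grasp_force: 0.0
```

Call:
servo_tool(
  moves=[
    [0,0,0,0],
    [0,0,0,0],
    [0,0,0,0],
    [0,0,0,0],
    [0,0,0,0],
    [0,0,0,0],
    [0,0,0,0],
  ],
  claw=1,
  force=40,
)

```text
time: 17.9
ee_pos: [0.5965, -0.339, 0.0128]
tcp_rot: [-179.9, 0.1, -166.0]
wrist_force: [-0.3, -0.2, 5.1]
opening: 0.0356
grasp_force: 40.4
```

Call:
servo_tool(
  moves=[
    [0,0,2,0],
    [0,0,5,0],
    [0,0,9,0],
    [0,1,12,0],
    [0,4,13,-0.04],
    [-0.4,7.6,13,-0.08],
    [-0.6,11.3,13,-0.12],
    [-0.8,15,13,-0.16],
    [-1,18.7,13,-0.2],
    [-1.2,22.4,13,-0.24],
    [-1.4,26.1,13,-0.28],
    [-1.6,29.8,13,-0.32],
    [-1.8,33.5,13,-0.36],
    [-2,37.2,13,-0.4],
    [-2.2,40.9,13,-0.44],
    [-2.4,44.6,13,-0.449],
    [-2.6,48.3,13,-0.449],
    [-2.65,52,13,-0.449],
    [-2.65,55.5,13,-0.449],
    [-2.65,58.6,12,-0.449],
  ],
)

```text
time: 19.57
ee_pos: [0.5697, 0.25, 0.1331]
tcp_rot: [179.9, 0.1, 168.3]
wrist_force: [0.9, 0.2, -2.6]
opening: 0.0356
grasp_force: 40.9
```

Call:
servo_tool(
  moves=[
    [0,0,-1.5,0],
    [0,0,-2.8,0],
    [0,0,-2.8,0],
    [0,0,-2.8,0],
    [0,0,-2.8,0],
  ],
)

```text
time: 19.98
ee_pos: [0.5697, 0.2471, 0.1044]
tcp_rot: [180.0, 0.0, 168.2]
wrist_force: [0.2, 0.6, -1.2]
opening: 0.0356
grasp_force: 41.0
```

```bash
python3 - <<'E'
from h import *
v=shot("wrist","w10"); o=get_obs(); print(o['ee_pos'],o['tcp_rot'],o['opening'],o['grasp_force'],o['wrist_force'])
z=o['ee_pos'][2]-.0124+.057
measure(v,[.016,round(z,4)],amin=1500,cols=('red',),smin=90,vmin=40)
E
```

```text
[0.57003949 0.24714885 0.10478982] [1.79960107e+02 5.77109691e-02 1.68227661e+02] 0.03587827192549248 41.007986068725586 [ 1.34005232  0.54693904 -1.65027794]
red px [273. 280.] z 0.016 xy 637.0 232.9 size 75.4 74.9 long-axis deg -11.8
red px [273. 280.] z 0.1494 xy 567.5 247.4 size 37.7 37.4 long-axis deg -11.8
red px [273. 174.] z 0.016 xy 546.9 252.2 size 68.6 39.4 long-axis deg 78.2
```

Call:
servo_tool(
  moves=[
    [0,0.03,-2.5,0],
    [0,0.03,-5,0],
    [0,0.03,-6.4,0],
    [0,0.03,-7,0],
    [0,0.03,-7.2,0],
    [0,0.03,-7.3,0],
    [0,0.03,-7.4,0],
    [0,0.03,-7.45,0],
    [0,0.03,-7.5,0],
    [0,0.03,-7.55,0],
    [0,0.03,-7.55,0],
  ],
)

```text
time: 20.95
ee_pos: [0.5699, 0.2478, 0.0288]
tcp_rot: [180.0, 0.0, 168.3]
wrist_force: [-0.2, -0.8, 0.0]
opening: 0.0356
grasp_force: 41.3
```

Contact is just starting. I'll go a little further down, then release.

Call:
servo_tool(
  moves=[
    [0,0,-0.05,0],
    [0,0,-0.05,0],
  ],
)

```text
time: 21.12
ee_pos: [0.5699, 0.2479, 0.0288]
tcp_rot: [180.0, 0.1, 168.3]
wrist_force: [-0.9, 0.3, 3.9]
opening: 0.0354
grasp_force: 41.7
```

Call:
servo_tool(
  moves=[
    [0,0,0,0],
    [0,0,0,0],
    [0,0,0,0],
    [0,0,0,0],
    [0,0,0,0],
    [0,0,2,0],
    [0,0,5,0],
    [0,0,9,0],
    [0,0,13,0],
    [0,0,17,0],
    [0,0,20,0],
    [0,0,22,0],
    [0,0,22,0],
    [0,0,22,0],
  ],
  claw=0,
)

```text
time: 22.28
ee_pos: [0.5702, 0.248, 0.2486]
tcp_rot: [179.9, 0.1, 168.3]
wrist_force: [0.1, -0.2, -0.9]
opening: 0.0852
grasp_force: 0.0
```

```bash
python3 - <<'E'
from h import *
v=shot("wrist","w11"); o=get_obs(); print(o['time'],o['ee_pos'],o['tcp_rot'],o['opening'])
measure(v,[.016],amin=600,cols=('red',),smin=90,vmin=40)
cap(v,'red',(257,290,166,203),amin=400)
E
```

```text
22.3333 [0.56975158 0.24781499 0.24706694] [-1.79994293e+02 -1.00429665e-02  1.68267548e+02] 0.0855241122632497
red px [272. 171.] z 0.016 xy 567.6 247.7 size 81.1 68.4 long-axis deg -11.7
red px [273. 182.] z 0.073 xy 570.0 248.1 size 36.7 34.4 long-axis deg -11.7
```

Call:
servo_tool(
  moves=[
    [-1,-3.8,0,0],
    [-2,-7.6,0,0],
    [-3,-11.4,0,-0.044],
    [-4,-15.2,0,-0.044],
    [-5,-19,0,-0.044],
    [-6,-22.8,0,-0.044],
    [-7,-26.6,0,-0.044],
    [-8,-30.4,0,-0.044],
    [-9,-34.2,0,-0.044],
    [-10,-38,0,-0.044],
    [-11,-41.8,0,-0.044],
    [-12,-45.6,0,-0.044],
    [-13,-49.4,-2,-0.044],
    [-14,-53.2,-5,-0.044],
    [-14.6,-56,-8,-0.044],
    [-14.6,-57.2,-11,-0.044],
    [-14.6,-57.2,-12,-0.044],
    [-14.6,-57.2,-12,-0.044],
    [-14.6,-57.2,-12,-0.044],
  ],
  claw=0,
)

```text
time: 23.92
ee_pos: [0.423, -0.3234, 0.1271]
tcp_rot: [179.9, -0.1, 165.7]
wrist_force: [-0.0, -0.1, 1.1]
opening: 0.0855
grasp_force: 0.0
```

```bash
python3 - <<'E'
from h import *
v=shot("wrist","w12"); o=get_obs(); print(o['time'],o['ee_pos'],o['tcp_rot'],o['q'].round(1))
measure(v,[.057],amin=800,cols=('blue',),smin=90,vmin=40)
i=cv2.imread("pics/w11.png"); cv2.imwrite("pics/crop2.png",cv2.resize(i[100:300,170:390],None,fx=2.6,fy=2.6,interpolation=0))
E
```

```text
23.9667 [ 0.42381864 -0.32360683  0.12851042] [1.79999336e+02 2.16014024e-02 1.65782801e+02] [-37.4   1.8  -0.6  87.6   0.  -23.2]
blue px [272. 211.] z 0.057 xy 422.5 -323.9 size 38.5 38.1 long-axis deg 75.7
```

View pics/crop2.png

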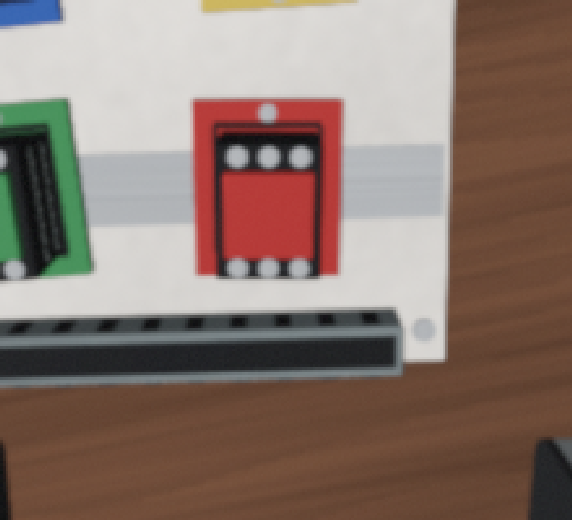

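Red is centred on its base, with the cap centre 11 rows below the base centre, the same as green. I'll pick blue now.

Call:
servo_tool(
  moves=[
    [0,0,-3,0],
    [0,0,-6,0],
    [0,0,-9,0],
    [0,0,-11,0],
    [0,0,-11.6,0],
    [0,0,-11.6,0],
    [0,0,-11.6,0],
  ],
)

```text
time: 24.55
ee_pos: [0.4248, -0.3244, 0.0138]
tcp_rot: [-179.9, 0.1, 165.8]
wrist_force: [0.8, 0.9, 0.9]
opening: 0.0854
grasp_force: 0.0
```

Call:
servo_tool(
  moves=[
    [0,0,0,0],
    [0,0,0,0],
    [0,0,0,0],
    [0,0,0,0],
    [0,0,0,0],
    [0,0,0,0],
    [0,0,0,0],
  ],
  claw=1,
  force=40,
)

```text
time: 25.13
ee_pos: [0.424, -0.3244, 0.0127]
tcp_rot: [-180.0, 0.1, 165.7]
wrist_force: [-0.9, 3.1, 5.0]
opening: 0.0357
grasp_force: 40.5
```

Call:
servo_tool(
  moves=[
    [0,0,2,0],
    [0,0,5,0],
    [0,0,9,0],
    [0,1,12,0],
    [0,4,13,0.04],
    [0.1,7.7,13,0.08],
    [0.2,11.4,13,0.12],
    [0.3,15.1,13,0.139],
    [0.4,18.8,13,0.139],
    [0.5,22.5,13,0.139],
    [0.6,26.2,13,0.139],
    [0.7,29.9,13,0.139],
    [0.8,33.6,13,0.139],
    [0.85,37.3,13,0.139],
    [0.85,41,13,0.139],
    [0.85,44.5,12,0.139],
    [0.85,46.7,10.5,0.139],
    [0.85,46.7,9.2,0.139],
    [0.85,46.7,9.2,0.139],
    [0.85,46.7,9.2,0.139],
  ],
)

```text
time: 26.8
ee_pos: [0.4314, 0.1425, 0.1032]
tcp_rot: [-179.9, -0.1, 173.7]
wrist_force: [-1.2, 0.4, -2.6]
opening: 0.0356
grasp_force: 41.9
```

```bash
python3 - <<'E'
from h import *
v=shot("wrist","w13"); o=get_obs(); print(o['ee_pos'],o['tcp_rot'],o['opening'],o['grasp_force'],o['wrist_force'],np.abs(o['qd']).max())
z=o['ee_pos'][2]-.0124+.057
measure(v,[.016,round(z,4)],amin=1500,cols=('blue',),smin=90,vmin=40)
E
```

```text
[0.43198733 0.14230443 0.10404743] [-1.79981858e+02 -1.24087980e-02  1.73689658e+02] 0.035496348794499186 41.91550640389323 [ 0.45254771 -0.18861556 -2.73153149] 0.899091031165105
blue px [273. 278.] z 0.016 xy 497.4 135.0 size 75.7 74.0 long-axis deg -6.2
blue px [273. 278.] z 0.1486 xy 428.4 142.8 size 37.9 37.1 long-axis deg -6.2
blue px [273. 174.] z 0.016 xy 407.7 144.9 size 68.8 37.6 long-axis deg 83.8
```

Call:
servo_tool(
  moves=[
    [0.12,0,-2.5,0],
    [0.12,0,-5,0],
    [0.12,0,-6.4,0],
    [0.12,0,-7,0],
    [0.12,0,-7.2,0],
    [0.12,0,-7.3,0],
    [0.12,0,-7.4,0],
    [0.12,0,-7.45,0],
    [0.12,0,-7.5,0],
    [0.12,0,-7.55,0],
    [0.12,0,-7.58,0],
    [0.12,0,-7.58,0],
  ],
)

```text
time: 27.85
ee_pos: [0.4337, 0.1429, 0.0287]
tcp_rot: [180.0, 0.1, 173.7]
wrist_force: [-2.3, -0.8, 4.6]
opening: 0.0354
grasp_force: 42.6
```

Call:
servo_tool(
  moves=[
    [0,0,0,0],
    [0,0,0,0],
    [0,0,0,0],
    [0,0,0,0],
    [0,0,0,0],
    [0,0,2,0],
    [0,0,5,0],
    [0,0,9,0],
    [0,0,13,0],
    [0,0,17,0],
    [0,0,20,0],
    [4,2,24,0],
    [7,4,26,0],
    [9,6,26,0],
    [10,6,26,0],
    [10,6,26,0],
    [10,6,26,0],
  ],
  claw=0,
)

```text
time: 29.27
ee_pos: [0.5335, 0.2028, 0.2868]
tcp_rot: [-179.9, -0.1, 173.7]
wrist_force: [-1.2, -0.4, -0.1]
opening: 0.0854
grasp_force: 0.0
```

```bash
python3 - <<'E'
from h import *
v=shot("wrist","w14"); o=get_obs(); print(o['time'],o['ee_pos'])
for c in('red','yellow','green','blue'):
    measure(v,[.016],amin=900,cols=(c,),smin=90,vmin=40)
E
```

```text
29.3167 [0.5328863  0.202522   0.28741828]
red px [308. 189.] z 0.016 xy 567.7 247.5 size 82.2 68.6 long-axis deg -11.4
yellow px [336.  95.] z 0.016 xy 449.0 285.1 size 81.3 47.1 long-axis deg -7.7
green px [219. 180.] z 0.016 xy 545.0 126.8 size 80.2 67.4 long-axis deg -7.7
blue px [204.  92.] z 0.016 xy 428.8 132.7 size 80.4 47.9 long-axis deg -6.2
```

View pics/w14.png

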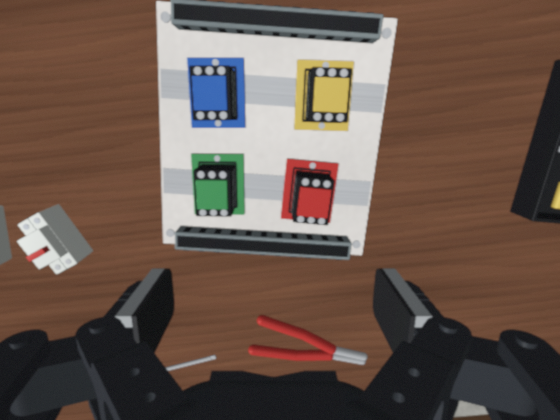

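All four stand upright on their own bases, with caps at about blue (210,93), yellow (331,95), green (211,193) and red (315,201). I'll check the centring numerically and hand in if it's good.

```bash
python3 - <<'E'
from h import *
v=shot("wrist"); t={'blue':(430.9,142.4,210,93),'yellow':(448.2,274.8,331,95),'green':(545.5,126.5,211,193),'red':(568,247.5,315,201)}
for c,(x,y,a,b) in t.items():
    m=np.zeros((420,560),np.uint8)
    h=cv2.cvtColor(v[0],cv2.COLOR_RGB2HSV); l,u=HUE[c]; H=h[...,0]
    m=(((H>=l)&(H<=u)) if l<u else ((H>=l)|(H<=u)))&(h[...,1]>110)&(h[...,2]>90)
    row=[k for k in range(-30,31)if 1]
    def run(f):
        lo=0
        while f(lo-1): lo-=1
        hi=0
        while f(hi+1): hi+=1
        return (lo+hi)/2
    dx=np.median([run(lambda k:m[b+j,a+k]) for j in(-6,0,6)]); dy=np.median([run(lambda k:m[b+k,a+j]) for j in(-9,-4,0,4,9)])
    w=world([a+dx,b+dy],*v[1:],.073)[0]*1000
    print(c,dx,dy,w.round(1),'minus base',(w-[x,y]).round(1))
E
```

```text
blue -1.5 -0.5 [432.  142.6] minus base [1.1 0.2]
yellow 0.0 0.0 [449.2 275.6] minus base [1.  0.8]
green 0.5 1.0 [545.  127.6] minus base [-0.5  1.1]
red 0.0 1.5 [568.8 249.1] minus base [0.8 1.6]
```

All four are within about 2 mm of centre, so I'm handing in.

```bash
python3 -c "
from workcell import *
print(job_done())"
```

```text
the job is handed in; nothing more can be done
None
```

All four contactors stand upright on their matching bases, centred within about 2 mm by wrist camera and aligned lengthwise; the breakers and the orange decoy were never touched, and the job was handed in at about 29 s of the 112 s allowed.

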